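Release the eccentric lock and push the jam caddy home

ROBOT

A 7-joint arm with a two-finger parallel gripper is mounted at the origin on the work surface. World frame = base frame: x ahead of the robot, y to its left, z up, the work surface at z = 0. Lengths are in m, angles in rad, forces in N, time in s.
With the tool pointing down it reaches from about 0.425 to 0.925 m from the base axis. Payload 6.8 kg.
Tool frame: the origin (TCP) lies midway between the tips of the shut fingers; the grasp point (between the pads) lies 19 mm behind it; z points along the fingers, y is the direction in which the jaws open and shut (so a half turn about z gives the same grasp; the last joint's range is limited). The gripper opens to 85 mm and grips with 20 to 120 N. Pads are 22 mm wide; open, the fingers measure 114 mm over their backs; the gripper's body (76 mm by 85 mm) begins 54 mm behind the grasp point. The pads swing forward as they close: fully open they stand 13 mm farther back than shut.
Start: joints at [1.057, 0.477, 0.022, 1.555, -0.011, 1.109, -0.083], TCP at [0.266, -0.62, 0.231] pointing down, gripper open.
Joint ranges: [-2.96, 2.96], [-0.34, 2.1], [-1.41, 1.46], [0.24, 2.44], [-1.37, 4.51], [0.17, 1.92], [-2.96, 2.96]. Speed limits (rad/s): [2.39, 2.39, 3.14, 3.14, 3.14, 3.14, 3.14].

INTERFACE

Orientations are given as a unit quaternion [w, x, y, z].
In Python, from station import bot gives the robot as it stands.
- The arm moves only by the shell command python3 -m jog 'ROWS' [FORCE]. ROWS is JSON, a list of rows, each a list of 3 entries, a list of its own where there are three numbers: the shift along the tool's x, y, z in mm, then the turn, a rotation vector about the tool's x, y, z in degrees, then the closure, from -1 (fully open) to 1 (shut). A call has 1 to 12 rows; each row shifts and turns the commanded pose from where the row before left it, along the tool's axes as they then stand; what a row does not reach is not made up. A row lasts 1/8 s, in which the tool goes at most 62.5 mm and 10.7 degrees, less where a joint would pass 70% of its speed; a pose out of reach is approached as far as the arm can. A call is refused whole if a number of a shift passes 62.5 or a number of a turn 10.7, either way. A call with a gripper value outside its range is refused whole. The fingers move at their own pace and stop on an object; FORCE is the grip in N (left out, the last holds). Time passes only in rows, so rows that do not move let the fingers close. It gives the time, the measured TCP pose, the force and the opening at its end, in the units of the state.
- bot.get_obs(): the state, without advancing time (a new reading comes with each control period).
- bot.read_camera(name): name is "side" or "top" or "wrist"; returns (picture, depth): 480x640x3 uint8, red, green, blue; 480x640 float32, m along the optical axis (not along the pixel's ray), 0 where there is no reading.
- bot.camera_info(name): a dict with "fx", "fy", "cx", "cy" (pixels), "k1" (the pictures are not rectified: a ray, as slopes to the right and down, at radius r is drawn at 1 + k1 r^2 times it, then the intrinsics apply), "world_from_camera" (4x4, takes a point from camera to world coordinates); the wrist camera has in their place "mount" (4x4, takes a point from camera to tool coordinates, whose origin is the TCP and whose axes are the flange's). Camera axes: x right, y up, looking along -z (the intrinsics and any distortion apply to the point x, -y, -z); pixel columns grow to the right and rows downward; lengths in m; the calibration is good to about 2 mm. A picture is of the moment at which its call begins: read the wrist's pose just before it. camera_info takes no time and is no camera call.
- bot.hand_in(): hands the job in, once; it reports no verdict.
Trained networks look in the newest picture that a camera, given by its name, has taken for a name from the list of things; names that differ only in an ending like _2 or _b are one class to them, and where a whole thing is asked for, a point or a joint stands for the part that bears it (a point fixed in the world has none). Each returns a list of dicts, best first, with "score" (0 to 1); they miss things now and then, are a little off and sometimes report something else, mostly with a low value. They report only what shows in the picture. A call takes as long as a camera call.
- bot.find_in(camera, thing): "xy" ([column, row] as shares, 0 to 1, of the picture: columns of its width, rows of its height, amid what is visible of it).
- bot.cut_out(camera, thing): "pixels" (480x640 bool, what is visible of it) and "xy" ([column, row] as shares, 0 to 1, of the picture: columns of its width, rows of its height, amid what is visible of it).
- bot.landmark_of(camera, thing): "xy" ([column, row] as shares, 0 to 1, of the picture: columns of its width, rows of its height: a listed point, or the origin of a listed thing).
The state is a dict: "t": time; "q": joint angles; "joint_vel": joint speeds; "joint_torque": joint torques, N m; "eef_pos": TCP position; "tool_rot": TCP orientation; "contact_force": force on the tool from outside, world axes, zero at the start; "torque": the same for the moment, N m; "gripper_width": opening from 0.0 (shut) to 1.0 (fully open).
Only numpy, scipy, OpenCV 4.12 (cv2) and the standard library are available. Lean on these libraries where they do the work, as an engineer would, in place of code of your own. Each camera call takes 0.05 s, during which the arm holds its last target.

TASK

At the breakfast buffet, release the lock of the jam dock: push the black pin with a fingertip to turn the green eccentric cam either way round until its low side faces the caddy's steel nose (the pin then stands straight away from the caddy). Then push the white jam caddy forward by its raised back until it is fully home against its stop. Nothing needs gripping; leave the tumbler, sugar jar and blue ramekin standing where they are, and finish clear of everything.

Things in the scene. Friction and masses are not known exactly. Their poses are not given: they have to be found in the camera images.
- dock: Fixed wooden base board on the counter, 290 x 160 x 12 mm, with two low dark guide rails (tops 26 mm above the counter) along the rear part. Origin on the counter, on the centreline; the board runs from 140 mm behind it to 150 mm ahead of it. Its +x axis is the forward direction in which the caddy slides home, +y to the left of that, +z up. Position and yaw vary.
- cam_pivot (a point): The vertical axis of the cam, fixed on the dock's centreline 85 mm ahead of the dock origin, at the level of the cam's top face, 34 mm above the counter. A steel bolt head (diameter 20 mm) rises 5 mm above that face here.
- cam (a joint): Angle of the green cam, rad. 0: high side and pin point straight back at the caddy (dock -x); positive is counter-clockwise from above; +pi or -pi: the low side faces the caddy and the pin points straight forward (dock +x). Starts within 1.2 of 0; stops at -4 and +4. It stays where left; the pin needs about 2.5 N along its circle.
- cam_low (a point): Yellow dot on the cam's low side, on its top face, 18 mm from the pivot, opposite the pin. The cam is a round green disc, diameter 84 mm, 20 mm thick (14 to 34 mm above the counter), pivoted 18 mm off its centre: its rim is 60 mm from the pivot on the high side, 24 mm on the low side.
- cam_pin (a point): Black upright round pin on the cam's high side, diameter 14 mm, 42 mm from the pivot; foot 34 mm, top 80 mm above the counter. The point is on its axis, 57 mm above the counter. A fingertip can go down beside it to just above the cam's face; apart from pin and bolt head nothing within 75 mm of the pivot is higher than that face.
- caddy (a joint): Travel of the white jam caddy along dock +x, m: 0 fully back, 0.056 fully home (hard stop). Starts between 0 and 0.018. Sliding takes about 2 N and it stays where left. With the cam's high side towards it, it jams well short of home, and pushing harder does not turn the cam; with the low side towards it, it goes home with 2.5 mm to spare.
- caddy_nose (a point): Middle of the front face of the caddy's steel nose, 25 mm above the counter: a flat bar 56 mm wide, 16 to 34 mm above the counter, on a narrow stem. It meets the cam's rim. The face is 120 mm ahead of the caddy's back face and 35 mm ahead of the caddy's body.
- caddy_back (a point): Centre of the back (push) face of the caddy, facing dock -x, 61 mm above the counter. The face is upright and flat: 136 mm wide from 16 to 48 mm above the counter, above that a raised lip, 120 mm wide, 10 mm thick, to 86 mm. The caddy's body is 85 mm long, its top 48 mm high, with three fixed jam pots with coloured lids, tops 66 mm high.
- tumbler_mid (a point): Clear drinking glass, loose bystander, about 66 mm across and 85 mm high; the point is on its axis at half height. It stands beside the dock.
- sugar_jar_mid (a point): White sugar jar with steel cap, loose bystander, 60 mm across and 95 mm high; the point is on its axis at half height. It stands beside the dock.
- ramekin_mid (a point): Small blue bowl, loose bystander, 76 mm across and 45 mm high; the point is on its axis at half height. It stands beside the dock.

How it is judged:
On the way, in this order (a step that is already met when the one before it is completed fails the run):
1. the cam is turned until its low side faces the caddy's nose (within 0.45 rad), the caddy not yet pushed home ((value of joint cam between 2.69 and 3.59 rad or value of joint cam between -3.59 and -2.69 rad) and value of joint caddy below 0.045 m), for 0.2 s.
2. the caddy is pushed home (within 3 mm of its stop) ((value of joint cam between 2.69 and 3.59 rad or value of joint cam between -3.59 and -2.69 rad) and value of joint caddy above 0.053 m), for 0.2 s.
At the end, for the whole second after the job is handed in: The cam's low side faces the caddy within 0.45 rad, the caddy is at rest within 3 mm of its home stop, and the three bystanders stand upright within 20 mm of where they were (all of step 2 and velocity of joint caddy between -0.005 and 0.005 m/s and velocity of joint cam between -0.05 and 0.05 rad/s and distance of each of tumbler_mid, sugar_jar_mid, ramekin_mid from where it was at the start of the episode below 0.02 m and angle between each of tumbler_mid, sugar_jar_mid, ramekin_mid's own z axis and vertical below 0.15 rad); the robot touches nothing.
It fails at once if the tumbler is lifted, carried, shoved (20 mm) or tipped (height (world z) of tumbler_mid above 0.0545 m or distance of tumbler_mid from where it was at the start of the episode above 0.02 m or angle between tumbler_mid's own z axis and vertical above 0.35 rad).
It fails at once if the sugar jar is lifted, carried, shoved (20 mm) or tipped (height (world z) of sugar_jar_mid above 0.0595 m or distance of sugar_jar_mid from where it was at the start of the episode above 0.02 m or angle between sugar_jar_mid's own z axis and vertical above 0.35 rad).
It fails at once if the ramekin is lifted, carried, shoved (20 mm) or tipped (height (world z) of ramekin_mid above 0.0345 m or distance of ramekin_mid from where it was at the start of the episode above 0.02 m or angle between ramekin_mid's own z axis and vertical above 0.35 rad).
It also fails if it takes over 61 s, if anything falls off the work surface, if the arm or the gripper's body presses on something with over 40 N, if the wrist force passes 120 N, or if a joint passes its speed limit or range.

## Working session

There is one attempt and no reset: what is moved stays moved. The work goes in short steps, Python scripts to look and compute and a shell command to move; the robot and the scene stay as the last step left them, time stands still between calls to the robot, and variables do not carry over. Pictures are saved under pics/ and viewed, and the job is handed in when it is done.

```bash
ls; mkdir -p pics
python3 - <<'E'
from station import bot
import cv2
o=bot.get_obs()
for k,v in o.items(): print(k,v)
for c in ("side","top","wrist"):
    p,d=bot.read_camera(c); cv2.imwrite(f"pics/a_{c}.png",p[:,:,::-1]); print(c,bot.camera_info(c))
E
```

```text
pics
t 0.0
q [ 1.05689436  0.47778244  0.02231197  1.55648063 -0.01148607  1.10929095
 -0.08306729]
joint_vel [-2.58880174e-05 -6.07131924e-04 -9.80216823e-04  1.15572256e-03
 -9.92635689e-04 -5.99594051e-04  1.22388445e-03]
joint_torque [ 8.84221263e-04 -5.96445358e+01  1.60784896e+00 -2.81198269e+01
  1.23232801e-02  9.36555531e-03  1.33321117e-05]
eef_pos [ 0.26621852 -0.61962583  0.23032471]
tool_rot [-8.81785885e-04  9.79477152e-01  2.01553140e-01 -2.50774733e-04]
contact_force [ 0.08191101 -0.54959322 -0.29252023]
torque [0.01254647 0.00128465 0.00269134]
gripper_width 0.9986733064619997
side {'fx': 441.76229722653216, 'fy': 441.76229722653216, 'cx': 325.6389909010267, 'cy': 242.30199222575638, 'k1': -0.06775902164832871, 'world_from_camera': array([[ 9.99996632e-01,  2.29879224e-03, -1.20441259e-03,
         5.46783018e-01],
       [-2.54310086e-03,  7.75478190e-01, -6.31369234e-01,
        -3.85201149e-01],
       [-5.17390999e-04,  6.31370171e-01,  7.75481425e-01,
         5.94045796e-01],
       [ 0.00000000e+00,  0.00000000e+00,  0.00000000e+00,
         1.00000000e+00]])}
[... 191 characters left out ...]
-0.17483273,  0.38617773],
       [-0.99939709, -0.02431197, -0.02478664,  0.0214393 ],
       [-0.02865057,  0.17424123,  0.98428611,  1.10292327],
       [ 0.        ,  0.        ,  0.        ,  1.        ]])}
wrist {'fx': 394.2335905744927, 'fy': 394.2335905744927, 'cx': 326.4208511522728, 'cy': 246.32424460572474, 'k1': -0.0009668803212311289, 'mount': array([[ 2.82531058e-04,  9.58261972e-01,  2.85891435e-01,
         7.20220476e-02],
       [ 9.99999921e-01, -3.51019156e-04,  1.88313697e-04,
         8.47097755e-04],
       [ 2.80807225e-04,  2.85891359e-01, -9.58261995e-01,
        -1.44195435e-01],
       [ 0.00000000e+00,  0.00000000e+00,  0.00000000e+00,
         1.00000000e+00]])}
```

View pics/a_top.png

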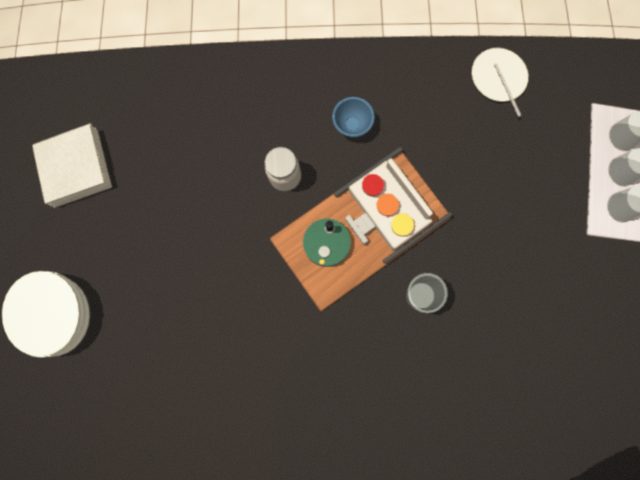

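View pics/a_side.png

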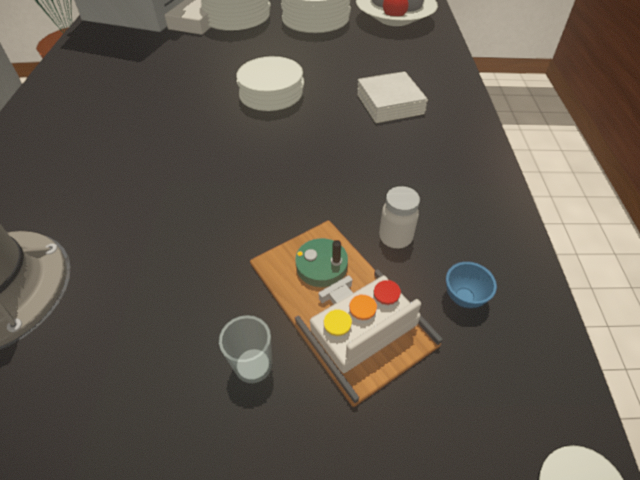

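The top view shows the dock centred around (360,228) with the cam at (327,243), pin (330,228), yellow dot (322,262), the caddy at about (390,205) and its lip at (410,188). The dock's forward direction is lower-left. The ramekin is at (353,118), the jar at (283,168) and the tumbler at (427,293).

```bash
cat > h.py <<'E'
import numpy as np, cv2
from station import bot
from scipy.spatial.transform import Rotation as R
def pose():
    o=bot.get_obs(); q=o['tool_rot']; T=np.eye(4); T[:3,:3]=R.from_quat([q[1],q[2],q[3],q[0]]).as_matrix(); T[:3,3]=o['eef_pos']; return T
def ray(cam,u,v,T=None):
    i=bot.camera_info(cam)
    K=np.array([[i['fx'],0,i['cx']],[0,i['fy'],i['cy']],[0,0,1]])
    p=cv2.undistortPoints(np.array([[[u,v]]],float),K,np.array([i['k1'],0,0,0,0.]))[0,0]
    W=i['world_from_camera'] if cam!='wrist' else T@i['mount']
    return W[:3,3], W[:3,:3]@np.array([p[0],-p[1],-1.])
def atz(cam,u,v,z,T=None):
    o,d=ray(cam,u,v,T); return o+d*(z-o[2])/d[2]
def tri(rs):
    A=np.zeros((3,3));b=np.zeros(3)
    for o,d in rs:
        d=d/np.linalg.norm(d);P=np.eye(3)-np.outer(d,d);A+=P;b+=P@o
    x=np.linalg.solve(A,b); return x,[np.linalg.norm(np.cross(x-o,d/np.linalg.norm(d))) for o,d in rs]
E
python3 - <<'E'
from h import *
Z=dict(cam_pivot=.034,cam_low=.034,cam_pin=.057,caddy_nose=.025,caddy_back=.061,tumbler_mid=.0425,sugar_jar_mid=.0475,ramekin_mid=.0225,dock=0)
bot.read_camera('top');bot.read_camera('side')
for n,z in Z.items():
    rs=[]
    for c in('top','side'):
        L=bot.landmark_of(c,n)
        for l in L[:1]:
            u,v=l['xy'][0]*640,l['xy'][1]*480
            print(n,c,round(l['score'],2),round(u),round(v),atz(c,u,v,z).round(4)); rs.append(ray(c,u,v))
    if len(rs)==2:
        x,r=tri(rs);print('   tri',x.round(4),np.round(r,4))
E
```

```text
cam_pivot top 0.87 320 253 [0.5221 0.0491 0.034 ]
cam_pivot side 0.67 312 257 [0.5262 0.0398 0.034 ]
   tri [0.5248 0.0497 0.0206] [0.001 0.001]
cam_low top 0.92 323 262 [0.5055 0.0456 0.034 ]
cam_low side 0.78 300 254 [0.5064 0.0469 0.034 ]
   tri [0.5059 0.0457 0.0354] [0.0006 0.0006]
cam_pin top 0.61 331 225 [0.5675 0.0296 0.057 ]
cam_pin side 0.93 334 254 [0.5597 0.0283 0.057 ]
   tri [0.5635 0.0289 0.0578] [0.0039 0.0039]
caddy_nose top 0.89 353 234 [ 0.5561 -0.0092  0.025 ]
caddy_nose side 0.92 335 289 [ 0.5619 -0.0143  0.025 ]
   tri [ 0.5599 -0.009   0.0158] [0.0024 0.0024]
caddy_back top 0.73 412 187 [ 0.6305 -0.1121  0.061 ]
caddy_back side 0.59 385 335 [ 0.6259 -0.1103  0.061 ]
   tri [ 0.6274 -0.1118  0.065 ] [0.0021 0.0021]
tumbler_mid top 0.7 424 291 [ 0.4505 -0.1276  0.0425]
tumbler_mid side 0.85 246 352 [ 0.4401 -0.1269  0.0425]
   tri [ 0.4458 -0.1284  0.0496] [0.0047 0.0047]
sugar_jar_mid top 0.58 280 168 [0.6741 0.1181 0.0475]
sugar_jar_mid side 0.95 400 217 [0.6726 0.1135 0.0475]
   tri [0.6747 0.1186 0.0422] [0.0009 0.0009]
ramekin_mid top 0.83 354 120 [ 0.769  -0.0179  0.0225]
ramekin_mid side 0.6 468 291 [ 0.7666 -0.017   0.0225]
   tri [ 0.7672 -0.0178  0.0241] [0.0012 0.0012]
dock top 0.67 362 228 [ 0.5708 -0.0267  0.    ]
dock side 0.79 340 306 [ 0.5696 -0.0286  0.    ]
   tri [ 0.5704 -0.0269 -0.0024] [0.0008 0.0008]
```

Run:
```python
from h import *
a=cv2.imread('pics/a_top.png')[130:330,250:470]; b=cv2.imread('pics/a_side.png')[210:410,240:460]
o=np.hstack([cv2.resize(x,(400,364),interpolation=cv2.INTER_CUBIC) for x in (a,b)])
cv2.imwrite('pics/b_zoom.png',o)
def fit(cam):
    L=bot.cut_out(cam,'dock'); m=L[0]['pixels'].astype(np.uint8); print(cam,L[0]['score'],m.sum())
    ys,xs=np.nonzero(m)
    P=np.array([atz(cam,u,v,.012)[:2] for u,v in zip(xs,ys)])
    r=cv2.minAreaRect((P*1000).astype(np.float32)); print(r,cv2.boxPoints(r).round(1).tolist())
fit('top');fit('side')
for uv in [(272,239),(322,309)]: print(atz('top',*uv,.012))
```

```text
top 0.9 13977Traceback (most recent call last):
  File "<stdin>", line 10, in <module>
  File "<stdin>", line 8, in fit
  File "h.py", line 13, in atz
    o,d=ray(cam,u,v,T); return o+d*(z-o[2])/d[2]
        ~~~^^^^^^^^^^^
  File "h.py", line 7, in ray
    i=bot.camera_info(cam)
ValueError: time passes only in moves, steps and waits
```

View pics/b_zoom.png

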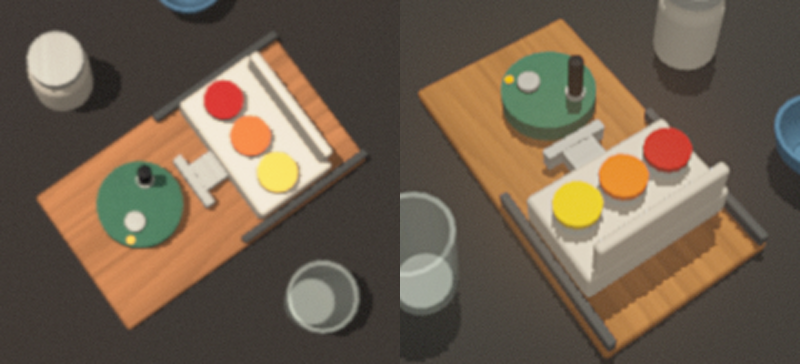

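```bash
python3 - <<'E'
import re
s=open('h.py').read()
s=s.replace("    i=bot.camera_info(cam)\n","    i=info(cam)\n").replace("def ray","C={}\ndef info(c):\n    if c not in C: C[c]=bot.camera_info(c)\n    return C[c]\ndef ray")
open('h.py','w').write(s)
E
python3 - <<'E'
from h import *
for n,c,u,v,z in [('FL','top',321.5,310.4,.012),('FR?','top',270.9,239.4,.012),('F1','side',251,261,.012),('F2','side',329,221,.012),('B1','side',355.5,405,.012),('B2','side',440.7,346.4,.012),('bolt','top',323.7,251.5,.039),('bolt','side',310.4,255,.039),('dot','top',321.5,262,.034),('dot','side',300,253.5,.034),('pintop','top',250+145*.55,130+172*.55,.08),('pintop','side',240+176*.55,210+62*.55,.08),('nose L','top',250+210*.55,130+204*.55,.034),('nose R','top',250+178*.55,130+160*.55,.034)]: print(n,c,atz(c,u,v,z).round(4))
E
```

```text
FL top [0.4227 0.0497 0.012 ]
FR? top [0.5512 0.1381 0.012 ]
F1 side [0.4247 0.0494 0.012 ]
F2 side [0.5538 0.1372 0.012 ]
B1 side [ 0.5863 -0.1877  0.012 ]
B2 side [ 0.7124 -0.1045  0.012 ]
bolt top [0.5236 0.0432 0.039 ]
bolt side [0.5234 0.0408 0.039 ]
dot top [0.5059 0.0475 0.034 ]
dot side [0.5065 0.0478 0.034 ]
pintop top [0.5637 0.0312 0.08  ]
pintop side [0.5643 0.0298 0.08  ]
nose L top [ 0.5389 -0.0302  0.034 ]
nose R top [ 0.5827 -0.0006  0.034 ]
```

```bash
python3 -m jog '[[[20,-18,0],[0,0,0],1],[[45,-40,0],[0,0,0],1],[[45,-40,0],[0,0,0],1],[[45,-40,0],[0,0,0],1],[[45,-40,0],[0,0,0],1],[[45,-40,0],[0,0,0],1],[[45,-40,0],[0,0,0],1],[[45,-40,0],[0,0,0],1],[[45,-40,0],[0,0,0],1],[[45,-40,0],[0,0,0],1],[[45,-40,0],[0,0,0],1],[[42,-38,0],[0,0,0],1]]' 40
python3 -m jog '[[[0,0,0],[0,0,9.6],1],[[0,0,0],[0,0,9.6],1],[[0,0,0],[0,0,9.6],1],[[0,0,0],[0,0,9.5],1],[[0,0,0],[0,0,0],1]]'
python3 - <<'E'
from h import *
T=pose();print(T.round(4), bot.get_obs()['q'].round(2))
p,d=bot.read_camera('wrist');cv2.imwrite('pics/c_wrist.png',p[:,:,::-1])
p,d=bot.read_camera('side');cv2.imwrite('pics/c_side.png',p[:,:,::-1])
for n,z in dict(cam_pivot=.034,cam_low=.034,cam_pin=.057,caddy_nose=.025,caddy_back=.061).items():
    for l in bot.landmark_of('wrist',n)[:1]:
        u,v=l['xy'][0]*640,l['xy'][1]*480; print(n,round(l['score'],2),round(u),round(v),atz('wrist',u,v,z,T).round(4))
E
```

```text
t: 2.7
eef_pos: [0.5577, 0.0028, 0.2316]
tool_rot: [0.0, 0.979, 0.202, 0.0]
contact_force: [0.8, -0.7, 0.9]
gripper_width: -0.001
t: 3.32
eef_pos: [0.5569, 0.0009, 0.2314]
tool_rot: [0.0, 0.991, -0.13, 0.0]
contact_force: [-0.5, -0.9, -1.1]
gripper_width: 0.004
[[ 9.661e-01 -2.581e-01  2.000e-04  5.569e-01]
 [-2.581e-01 -9.661e-01 -2.000e-04  9.000e-04]
 [ 3.000e-04  1.000e-04 -1.000e+00  2.314e-01]
 [ 0.000e+00  0.000e+00  0.000e+00  1.000e+00]] [ 0.06  0.29 -0.21  1.83  0.07  1.02 -2.01]
cam_pivot 0.74 290 262 [0.5228 0.0436 0.034 ]
cam_low 0.77 292 282 [0.5034 0.0476 0.034 ]
cam_pin 0.63 290 222 [0.5635 0.0293 0.057 ]
caddy_nose 0.74 336 205 [ 0.5608 -0.0105  0.025 ]
caddy_back 0.71 447 93 [ 0.6286 -0.1122  0.061 ]
```

View pics/c_wrist.png

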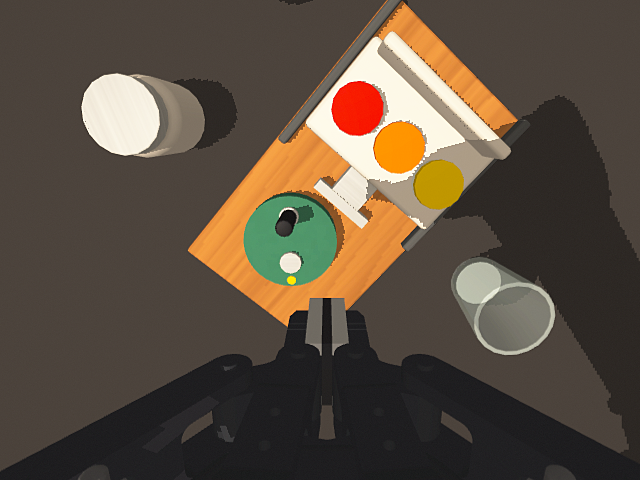

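View pics/c_side.png

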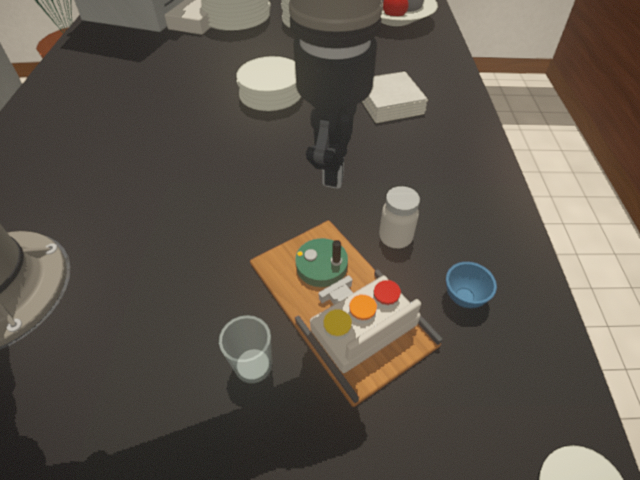

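The wrist view shows the shut fingertips at (327,305). The pin is clear ahead at (287,222), with bolt (290,262) and dot (291,281), and the caddy and bystanders are unmoved. I'll descend beside the pin now.

```bash
python3 -m jog '[[[0,0,45],[0,0,0],1],[[0,0,50],[0,0,0],1],[[0,0,50],[0,0,0],1],[[0,0,40],[0,0,0],1],[[0,0,0],[0,0,0],1]]'
python3 - <<'E'
from h import *
T=pose();print(T[:3,3], bot.get_obs()['contact_force'])
for c in('side','wrist'):
    p,d=bot.read_camera(c);cv2.imwrite(f'pics/d_{c}.png',p[:,:,::-1])
E
```

```text
t: 4.3
eef_pos: [0.5544, 0.0007, 0.0437]
tool_rot: [0.001, 0.991, -0.131, -0.003]
contact_force: [0.3, 0.6, 1.1]
gripper_width: -0.006
[0.55442399 0.00065527 0.04373757] [0.27515892 0.59670999 1.08874287]
```

View pics/d_wrist.png

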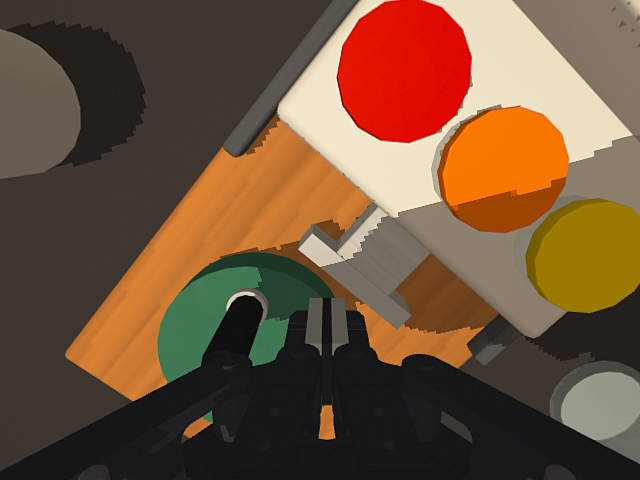

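View pics/d_side.png

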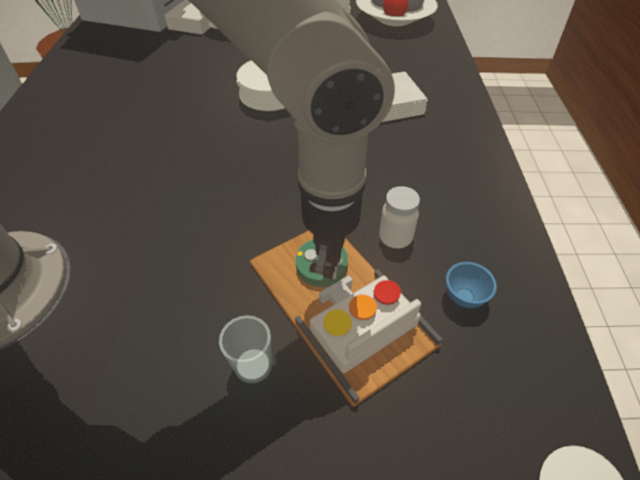

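The fingertip stands beside the pin in both views, and the foot of the pin shows at (245,300) in the wrist view. I'll bring the finger into contact, then sweep rigidly about the pivot.

```bash
python3 -m jog '[[[0,-5,0],[0,0,0],1],[[0,-4,0],[0,0,0],1],[[0,0,0],[0,0,0],1]]'
python3 -m jog '[[[3.2,-7.3,0],[0,0,-10],1],[[3.2,-7.3,0],[0,0,-10],1],[[3.2,-7.3,0],[0,0,-10],1],[[0,0,0],[0,0,0],1]]'
python3 - <<'E'
from h import *
T=pose();print(T[:3,3],np.degrees(np.arctan2(T[1,0],T[0,0])), bot.get_obs()['contact_force'],bot.get_obs()['q'].round(2))
r=T[:2,3]-[.5237,.0418];print('rel pivot tool',T[:2,:2].T@r)
bot.read_camera('top')
p,d=bot.read_camera('side');cv2.imwrite('pics/e_side.png',p[:,:,::-1])
p,d=bot.read_camera('wrist');cv2.imwrite('pics/e_wrist.png',p[:,:,::-1])
for c in('top','side','wrist'):
  for n,z in dict(cam_low=.034,cam_pin=.057).items():
    for l in bot.landmark_of(c,n)[:1]:
        u,v=l['xy'][0]*640,l['xy'][1]*480; w=atz(c,u,v,z,T);print(c,n,round(l['score'],2),round(u),round(v),w.round(4),np.degrees(np.arctan2(w[1]-.0418,w[0]-.5237)).round(1))
E
```

```text
t: 4.78
eef_pos: [0.5599, 0.0103, 0.0473]
tool_rot: [-0.0, 0.991, -0.13, 0.001]
contact_force: [-0.6, -0.4, 0.3]
gripper_width: -0.003
t: 5.28
eef_pos: [0.5711, 0.0302, 0.0466]
tool_rot: [-0.0, 0.992, 0.129, 0.0]
contact_force: [-0.3, -0.7, 0.7]
gripper_width: 0.003
[0.57106647 0.03018439 0.04660994] 14.857566174899333 [-0.32419068 -0.70318316  0.66835505] [ 0.08  0.57 -0.31  1.93  0.26  0.69 -1.7 ]
rel pivot tool [0.04280437 0.02337282]
top cam_low 0.85 324 260 [0.509  0.0426 0.034 ] 177.0
top cam_pin 0.86 318 225 [0.5682 0.0523 0.057 ] 13.3
side cam_low 0.92 298 254 [0.503  0.0465 0.034 ] 167.1
side cam_pin 0.73 334 245 [0.5604 0.0464 0.057 ] 7.2
wrist cam_pin 0.74 274 328 [0.5664 0.0483 0.057 ] 8.6
```

View pics/e_wrist.png

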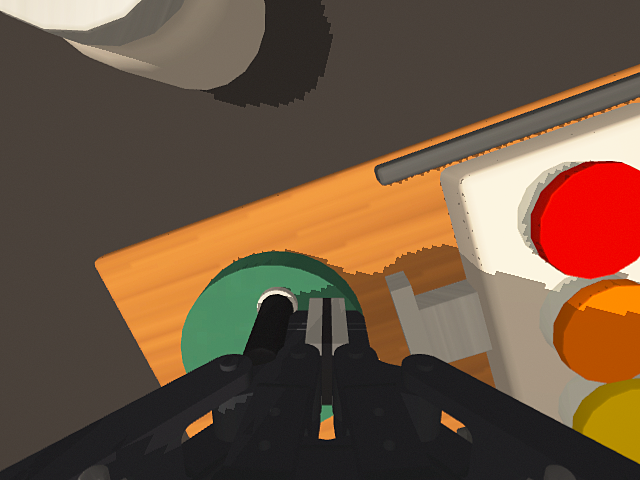

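The pin follows: in the wrist view it rests against the finger at about (270,320), pin angle about 9°. I'll continue.

```bash
python3 -m jog '[[[3.3,-7.7,0],[0,0,-10],1],[[3.3,-7.7,0],[0,0,-10],1],[[3.3,-7.7,0],[0,0,-10],1],[[3.3,-7.7,0],[0,0,-10],1],[[3.3,-7.7,0],[0,0,-10],1],[[3.3,-7.7,0],[0,0,-10],1],[[0,0,0],[0,0,0],1]]'
cat > chk.py <<'E'
from h import *
import sys
t=sys.argv[1]
o=bot.get_obs();T=pose();print(T[:3,3],np.degrees(np.arctan2(T[1,0],T[0,0])), o['contact_force'],o['q'].round(2))
r=T[:2,3]-[.5237,.0418];print('rel pivot tool',T[:2,:2].T@r)
for c in('top','side','wrist'):
  p,d=bot.read_camera(c);cv2.imwrite(f'pics/{t}_{c}.png',p[:,:,::-1])
  for n,z in dict(cam_low=.034,cam_pin=.057,caddy_nose=.025,caddy_back=.061).items():
    for l in bot.landmark_of(c,n)[:1]:
        u,v=l['xy'][0]*640,l['xy'][1]*480; w=atz(c,u,v,z,T);print(c,n,round(l['score'],2),round(u),round(v),w.round(4),np.degrees(np.arctan2(w[1]-.0418,w[0]-.5237)).round(1),'dockx',((w[:2]-[.5719,-.0309])@[-.5575,.830]).round(4))
E
python3 chk.py f
```

```text
t: 6.6
eef_pos: [0.5568, 0.0772, 0.0464]
tool_rot: [-0.0, 0.794, 0.608, 0.0]
contact_force: [1.1, -0.2, 0.4]
gripper_width: -0.002
[0.5567902  0.07723217 0.04640697] 74.90117388336496 [ 1.0662489  -0.23421422  0.39277476] [ 0.19  0.6  -0.57  1.94  0.47  0.74 -0.92]
rel pivot tool [0.04282844 0.02271833]
top caddy_back 0.85 409 185 [ 0.6332 -0.1075  0.061 ] -53.7 dockx -0.0977
side cam_low 0.95 307 263 [0.5187 0.029  0.034 ] -111.4 dockx 0.0794
side cam_pin 0.73 314 228 [0.5288 0.0808 0.057 ] 82.5 dockx 0.1167
side caddy_nose 0.72 336 288 [ 0.5635 -0.0116  0.025 ] -53.3 dockx 0.0207
side caddy_back 0.79 383 333 [ 0.6235 -0.1085  0.061 ] -56.4 dockx -0.0932
wrist cam_pin 0.61 272 329 [0.5369 0.082  0.057 ] 71.8 dockx 0.1132
```

View pics/f_wrist.png

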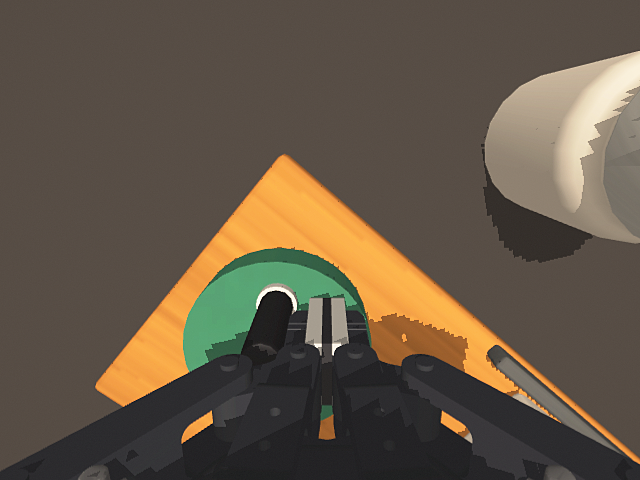

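The pin still sits at the finger at (270,320), pin angle about 70°, target 124°.

```bash
python3 -m jog '[[[3.5,-8,0],[0,0,-10.6],1],[[3.5,-8,0],[0,0,-10.6],1],[[3.5,-8,0],[0,0,-10.6],1],[[3.5,-8,0],[0,0,-10.6],1],[[3.5,-8,0],[0,0,-10.6],1],[[0,0,0],[0,0,0],1]]'
python3 chk.py g
```

```text
t: 8.1
eef_pos: [0.5165, 0.089, 0.0464]
tool_rot: [-0.0, 0.44, 0.898, 0.0]
contact_force: [0.4, -0.3, 0.1]
gripper_width: 0.0
[0.51646151 0.0890028  0.04639431] 127.8473338601295 [ 0.39330947 -0.30671139  0.13046654] [ 0.33  0.63 -0.8   2.01  0.65  0.77 -0.2 ]
rel pivot tool [0.04171486 0.02324586]
top caddy_nose 0.82 352 232 [ 0.5592 -0.0077  0.025 ] -54.3 dockx 0.0264
top caddy_back 0.83 411 185 [ 0.6342 -0.1119  0.061 ] -54.3 dockx -0.1019
side cam_low 0.58 317 264 [0.5344 0.0276 0.034 ] -53.0 dockx 0.0694
side cam_pin 0.72 292 229 [0.4943 0.0792 0.057 ] 128.2 dockx 0.1346
side caddy_nose 0.8 335 287 [ 0.5615 -0.0108  0.025 ] -54.3 dockx 0.0225
side caddy_back 0.82 383 336 [ 0.6238 -0.1119  0.061 ] -56.9 dockx -0.0961
wrist cam_pin 0.78 274 329 [0.5003 0.0763 0.057 ] 124.1 dockx 0.1289
```

View pics/g_wrist.png

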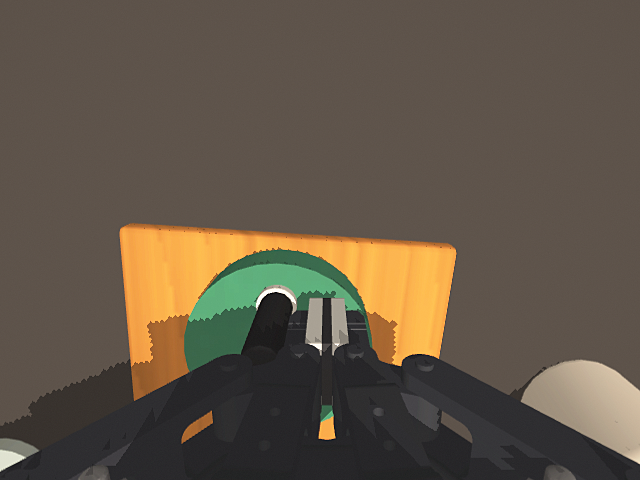

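The pin stands at about 124–127°, which matches the 123.9° target, and the yellow dot faces the nose. I'll back off, lift, and go behind the caddy.

```bash
python3 -m jog '[[[0,6,0],[0,0,0],1],[[0,4,0],[0,0,3.9],1],[[0,0,-50],[0,0,0],1],[[0,0,-60],[0,0,0],1],[[-51,-6,0],[0,0,0],1],[[-51,-6,0],[0,0,0],1],[[-51,-6,0],[0,0,0],1],[[-51,-6,0],[0,0,0],1],[[-50,-6,0],[0,0,0],1],[[0,0,0],[0,0,0],1],[[0,0,0],[0,0,0],1]]'
python3 chk.py i
```

```text
t: 10.22
eef_pos: [0.6417, -0.1312, 0.1561]
tool_rot: [-0.0, 0.469, 0.883, 0.0]
contact_force: [0.5, 0.9, 1.3]
gripper_width: -0.003
[ 0.64169925 -0.13118181  0.15610158] 124.06864065222891 [0.45645122 0.85407114 1.30053988] [ 0.66  0.65 -0.81  1.63  0.52  1.09  0.3 ]
rel pivot tool [-0.2093938   0.00084484]
top cam_low 0.62 330 247 [0.5314 0.0319 0.034 ] -51.9 dockx 0.0747
top cam_pin 0.89 305 268 [0.4944 0.0745 0.057 ] 131.9 dockx 0.1307
top caddy_nose 0.95 354 230 [ 0.5616 -0.0116  0.025 ] -54.6 dockx 0.0218
top caddy_back 0.59 408 186 [ 0.6308 -0.1064  0.061 ] -54.2 dockx -0.0955
side cam_low 0.94 315 261 [0.5305 0.0323 0.034 ] -54.6 dockx 0.0755
side cam_pin 0.74 290 229 [0.4905 0.0802 0.057 ] 130.8 dockx 0.1376
side caddy_nose 0.8 331 287 [ 0.556 -0.011  0.025] -58.5 dockx 0.0254
side caddy_back 0.7 384 334 [ 0.6256 -0.1091  0.061 ] -56.0 dockx -0.0948
wrist caddy_nose 0.59 328 5 [ 0.5604 -0.0109  0.025 ] -55.1 dockx 0.0231
wrist caddy_back 0.8 329 204 [ 0.6268 -0.1078  0.061 ] -55.4 dockx -0.0944
```

View pics/i_wrist.png

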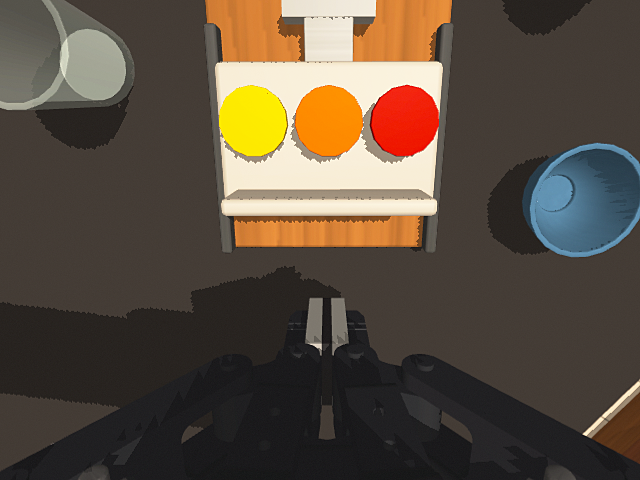

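View pics/i_side.png

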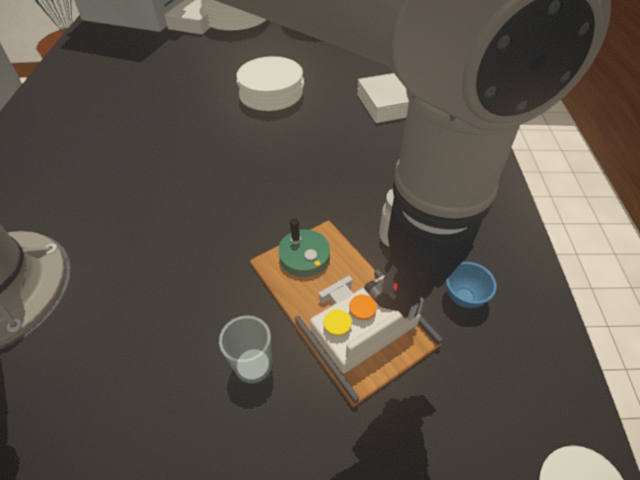

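The fingers are centred behind the lip (lip edge at row ~205, columns 220–437 in the wrist view), and the cam's yellow dot faces the nose. I'll descend and push.

```bash
python3 -m jog '[[[0,0,40],[0,0,0],1],[[0,0,40],[0,0,0],1],[[0,0,31],[0,0,0],1],[[0,0,0],[0,0,0],1]]'
python3 -m jog '[[[6,0,0],[0,0,0],1],[[6,0,0],[0,0,0],1],[[6,0,0],[0,0,0],1],[[6,0,0],[0,0,0],1],[[6,0,0],[0,0,0],1],[[0,0,0],[0,0,0],1]]'
python3 chk.py j
```

```text
t: 11.48
eef_pos: [0.6398, -0.1321, 0.0429]
tool_rot: [-0.002, 0.469, 0.883, -0.001]
contact_force: [-0.2, -0.2, 0.1]
gripper_width: -0.001
t: 12.22
eef_pos: [0.6244, -0.1064, 0.0453]
tool_rot: [-0.0, 0.469, 0.883, 0.0]
contact_force: [0.7, 0.3, -0.4]
gripper_width: -0.001
[ 0.6244046  -0.10635874  0.04529522] 124.10469975923927 [ 0.67942975  0.30461958 -0.37860275] [ 0.59  0.75 -0.74  1.75  0.63  0.89  0.17]
rel pivot tool [-0.17914327  0.00031118]
top cam_low 0.84 332 245 [0.5351 0.029  0.034 ] -48.2 dockx 0.0703
top cam_pin 0.64 303 264 [0.5011 0.0781 0.057 ] 121.9 dockx 0.1299
top caddy_nose 0.62 344 234 [0.5561 0.0064 0.025 ] -47.6 dockx 0.0397
top caddy_back 0.96 402 192 [ 0.6209 -0.095   0.061 ] -54.6 dockx -0.0805
side cam_low 0.57 315 264 [0.5302 0.0268 0.034 ] -66.5 dockx 0.0711
side cam_pin 0.69 294 230 [0.4968 0.077  0.057 ] 127.4 dockx 0.1315
wrist caddy_back 0.94 330 306 [ 0.6186 -0.0966  0.061 ] -55.6 dockx -0.0805
```

View pics/j_side.png

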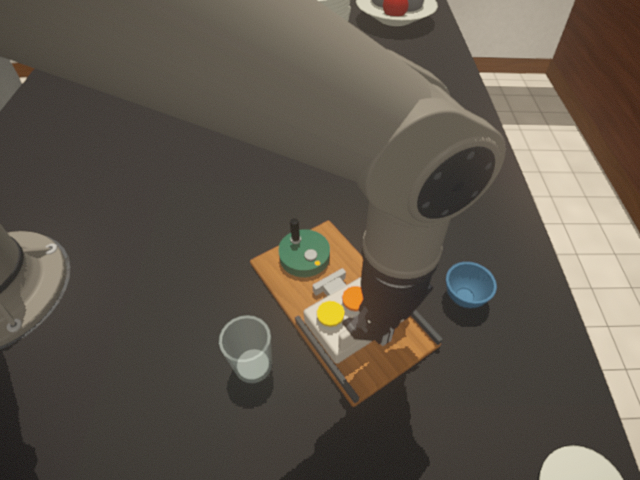

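The caddy has moved about 15 mm and the cam is unchanged. About 20 mm remain.

```bash
python3 -m jog '[[[5,0,0],[0,0,0],1],[[5,0,0],[0,0,0],1],[[4,0,0],[0,0,0],1],[[2,0,0],[0,0,0],1],[[0,0,0],[0,0,0],1]]'
python3 -m jog '[[[2,0,0],[0,0,0],1],[[0,0,0],[0,0,0],1]]'
python3 -m jog '[[[2,0,0],[0,0,0],1],[[0,0,0],[0,0,0],1]]'
python3 -m jog '[[[2,0,0],[0,0,0],1],[[0,0,0],[0,0,0],1]]'
```

```text
t: 13.6
eef_pos: [0.6158, -0.0935, 0.0453]
tool_rot: [-0.0, 0.469, 0.883, 0.0]
contact_force: [0.9, -0.1, 0.8]
gripper_width: 0.002
t: 13.85
eef_pos: [0.6149, -0.0922, 0.0453]
tool_rot: [0.0, 0.469, 0.883, 0.0]
contact_force: [0.6, -0.7, -1.0]
gripper_width: -0.002
t: 14.1
eef_pos: [0.6137, -0.0904, 0.0453]
tool_rot: [-0.0, 0.469, 0.883, 0.0]
contact_force: [1.1, -1.3, -0.3]
gripper_width: 0.0
t: 14.35
eef_pos: [0.6125, -0.0887, 0.0453]
tool_rot: [-0.0, 0.469, 0.883, 0.0]
contact_force: [0.8, -0.6, 0.0]
gripper_width: -0.004
```

```bash
for i in 1; do :; done; python3 -m jog '[[[2,0,0],[0,0,0],1],[[0,0,0],[0,0,0],1]]'
python3 -m jog '[[[2,0,0],[0,0,0],1],[[0,0,0],[0,0,0],1]]'
python3 chk.py k
```

```text
t: 14.6
eef_pos: [0.6122, -0.0885, 0.0455]
tool_rot: [0.001, 0.469, 0.883, -0.0]
contact_force: [3.5, -3.2, -1.3]
gripper_width: 0.004
t: 14.85
eef_pos: [0.6121, -0.0885, 0.0457]
tool_rot: [0.002, 0.47, 0.883, -0.001]
contact_force: [4.9, -7.0, -2.4]
gripper_width: -0.003
[ 0.61214584 -0.08851071  0.04566326] 123.91935907287684 [ 4.90988559 -7.03919128 -2.4283509 ] [ 0.57  0.73 -0.74  1.79  0.63  0.87  0.12]
rel pivot tool [-0.15748862  0.00067707]
top cam_low 0.8 332 245 [0.5353 0.0293 0.034 ] -47.3 dockx 0.0704
top cam_pin 0.73 303 266 [0.4973 0.0787 0.057 ] 125.6 dockx 0.1325
top caddy_nose 0.68 335 245 [0.5358 0.0225 0.025 ] -57.9 dockx 0.0644
top caddy_back 0.68 394 200 [ 0.6075 -0.0802  0.061 ] -55.5 dockx -0.0608
side cam_low 0.57 317 262 [0.5342 0.0315 0.034 ] -44.4 dockx 0.0728
side cam_pin 0.91 294 232 [0.4965 0.0731 0.057 ] 131.0 dockx 0.1283
side caddy_nose 0.94 320 270 [0.5381 0.0217 0.025 ] -54.4 dockx 0.0625
side caddy_back 0.69 468 291 [ 0.7515 -0.0428  0.061 ] -20.4 dockx -0.11
wrist caddy_back 0.59 330 306 [ 0.6062 -0.0789  0.061 ] -55.7 dockx -0.059
```

View pics/k_side.png

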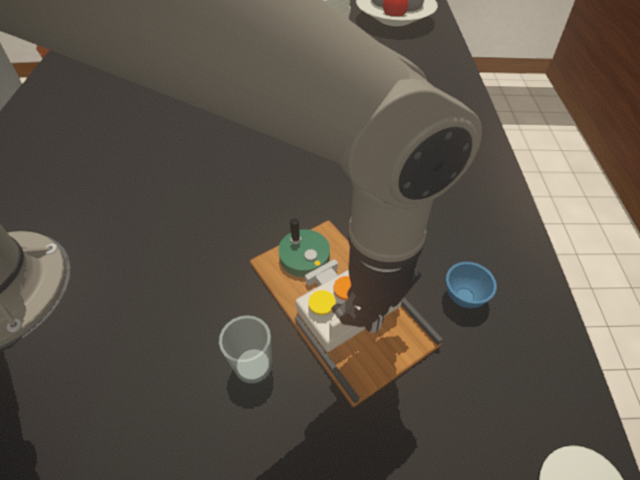

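View pics/k_wrist.png

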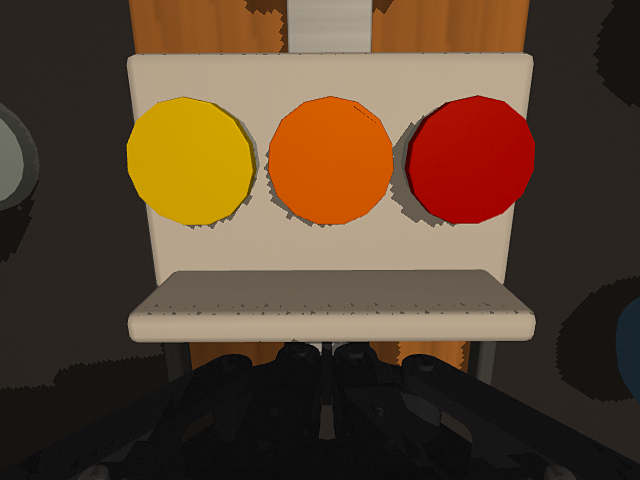

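The caddy stopped dead while the force rose to 9 N. I'll give it one firmer nudge to confirm the stop, then withdraw and check.

```bash
python3 -m jog '[[[3,0,0],[0,0,0],1],[[0,0,0],[0,0,0],1],[[0,0,0],[0,0,0],1]]'
python3 -m jog '[[[-8,0,0],[0,0,0],1],[[-12,0,0],[0,0,0],1],[[-12,0,0],[0,0,0],1],[[0,0,-50],[0,0,0],1],[[0,0,-60],[0,0,0],1],[[0,0,-60],[0,0,0],1],[[-40,0,0],[0,0,0],1],[[-40,0,0],[0,0,0],1],[[0,0,0],[0,0,0],1],[[0,0,0],[0,0,0],1]]'
python3 chk.py l
python3 - <<'E'
from h import *
bot.read_camera('top');bot.read_camera('side')
for n,z in dict(tumbler_mid=.0425,sugar_jar_mid=.0475,ramekin_mid=.0225).items():
  for c in('top','side'):
    for l in bot.landmark_of(c,n)[:1]:
        u,v=l['xy'][0]*640,l['xy'][1]*480; print(n,c,atz(c,u,v,z).round(4))
E
```

```text
t: 15.98
eef_pos: [0.6121, -0.0885, 0.0458]
tool_rot: [0.004, 0.471, 0.882, -0.001]
contact_force: [10.8, -12.4, -6.0]
gripper_width: 0.001
t: 17.23
eef_pos: [0.6712, -0.1753, 0.2149]
tool_rot: [-0.001, 0.469, 0.883, 0.0]
contact_force: [-0.2, 0.0, 0.1]
gripper_width: 0.005
[ 0.67118261 -0.17528723  0.21489593] 124.08361770662685 [-0.20133719  0.0358659   0.07671738] [ 0.69  0.66 -0.82  1.48  0.49  1.22  0.4 ]
rel pivot tool [-0.2624454  0.000492 ]
top cam_low 0.8 331 243 [0.5383 0.0302 0.034 ] -38.5 dockx 0.0695
top cam_pin 0.71 303 266 [0.4964 0.0785 0.057 ] 126.7 dockx 0.1329
top caddy_nose 0.65 334 243 [0.5398 0.0259 0.025 ] -44.7 dockx 0.065
top caddy_back 0.72 393 198 [ 0.6117 -0.0787  0.061 ] -53.9 dockx -0.0618
side cam_low 0.64 314 260 [0.529  0.0347 0.034 ] -53.4 dockx 0.0783
side cam_pin 0.59 293 231 [0.4948 0.0749 0.057 ] 131.1 dockx 0.1308
side caddy_nose 0.75 321 269 [0.5394 0.0234 0.025 ] -49.5 dockx 0.0632
side caddy_back 0.62 366 313 [ 0.6028 -0.0774  0.061 ] -56.4 dockx -0.0559
wrist caddy_back 0.97 329 59 [ 0.6054 -0.0767  0.061 ] -55.4 dockx -0.0567
tumbler_mid top [ 0.4438 -0.1312  0.0425]
tumbler_mid side [ 0.4403 -0.1248  0.0425]
sugar_jar_mid top [0.6698 0.1152 0.0475]
sugar_jar_mid side [0.6647 0.1187 0.0475]
ramekin_mid top [ 0.7677 -0.0164  0.0225]
```

View pics/l_top.png

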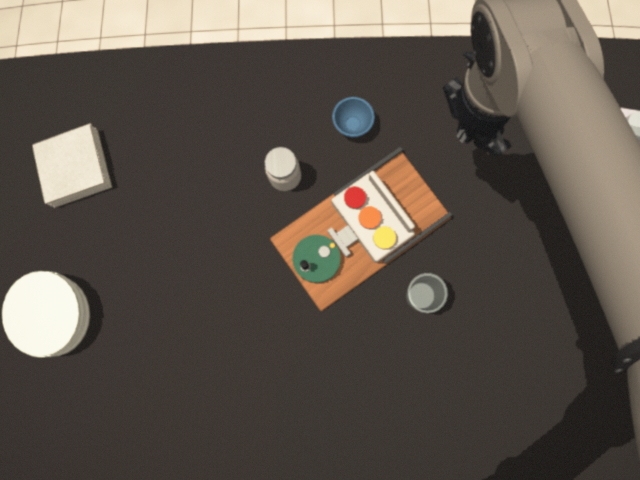

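View pics/l_side.png

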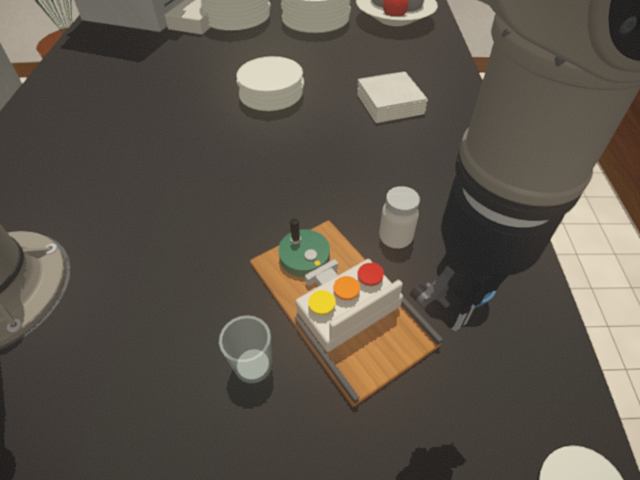

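The top view shows the nose at the cam's low side: dot (333,245), pin (305,266) pointing away. The jar (282,168), ramekin (353,118) and tumbler (427,293) are at their starting pixels, and the arm is clear.

```bash
python3 -c "
from station import bot
print(bot.hand_in())"
```

```text
the job is handed in; nothing more can be done
None
```

I turned the cam about 140° counter-clockwise with the shut fingertips. Then I pushed the caddy forward by its back until it stopped, moved the arm clear and handed the job in at about 17 s of the 61 s allowed. No verdict was reported.

- **Cam:** before the push, pin and dot readings put the pin at about 124–132°, against a target of 124°. The last readings of the dot and pin scattered by up to about 18°, but all were inside the 0.45 rad (26°) limit. The pictures show the yellow dot facing the nose.
- **Caddy:** a further 7 mm of commanded push moved the TCP less than 1 mm, while the force rose to about 17 N. I take that as the hard stop. The last nose readings (63–65 mm ahead of the dock origin) were 5–6 mm further forward than the 58.5 mm I worked out for home. The back-face readings (-56 to -62 mm) fit the worked-out -61.5 mm to within about 6 mm.
- **Bystanders:** the tumbler, sugar jar and ramekin are at their starting pixels in the top view. Their re-measured positions are within about 10 mm of the first ones, which is about the scatter of the readings. The arm hid most of the ramekin from the side camera at the end, so its final check is from the top view alone.
- **Contact:** the force on the tool read about zero after the arm withdrew.

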